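Sort full and empty tins by weight

ROBOT

A 6-joint arm with a two-finger parallel gripper is mounted at the origin on the work surface. World frame = base frame: x ahead of the robot, y to its left, z up, the work surface at z = 0. Lengths are in m, angles in degrees, forces in N, time in s.
With the tool pointing down it reaches from about 0.35 to 0.775 m from the base axis. Payload 7.3 kg.
Tool frame: the origin (TCP) lies at the centre of the arm's flange, where the gripper is bolted on; the fingertips stand 178 mm ahead of it and the grasp point (between the pads) lies 159 mm ahead of it; z points along the fingers, y is the direction in which the jaws open and shut (so a half turn about z gives the same grasp; the last joint's range is limited). The gripper opens to 92 mm and grips with 3 to 60 N. Pads are 19 mm wide; open, the fingers measure 130 mm over their backs; the gripper's body (75 mm by 190 mm) begins 47 mm behind the grasp point.
Start: joints at [58.041, 19.595, 87.324, -0, 73.075, -8.365], TCP at [0.21, 0.481, 0.405] pointing down, gripper open.
Joint ranges: [-145.02, 145.02], [-44.19, 115.74], [2.07, 154.8], [-57.11, 237.11], [16.16, 152.29], [-177.93, 177.93]. Speed limits (degrees/s): [147.25, 147.25, 180, 180, 180, 180].

INTERFACE

Orientations are given as a 3x3 rotation matrix whose columns are the frame's x, y, z axes.
In Python, from plant import sensors, imaging, job gives the robot as it stands. The module is installed in compiled form; this text tells all that it offers.
- The arm moves only by the shell command python3 -m crank 'ROWS' [FORCE]. ROWS is a JSON object of lists of equal length, an entry for each row: "gripper": the opening, from 0 (shut) to 1 (fully open); "linear": the shift along the tool's x, y, z in m, a list of three; "dr": the turn, a rotation vector about the tool's x, y, z in rad, a list of three. In form: {"gripper": [gripper, ...], "linear": [[tx, ty, tz], ...], "dr": [[wx, wy, wz], ...]}. A call has exactly 8 rows; each row shifts and turns the pose as measured when the row begins, along the tool's axes as they then stand; what a row does not reach is not made up. A row lasts 1/12 s, in which the tool goes at most 41.7 mm and 7.16 degrees, less where a joint would pass 70% of its speed; a pose out of reach is approached as far as the arm can. A call is refused whole if a number of a shift passes 0.0417 or a number of a turn 0.125, either way. A call with a gripper value outside its range is refused whole. The fingers move at their own pace and stop on an object; FORCE is the grip in N (left out, the last holds). Time passes only in rows, so rows that do not move let the fingers close, or fill a call up. It gives the time, the measured TCP pose, the force and the opening at its end, in the units of the state.
- sensors.read_state(): the state, without advancing time (a new reading comes with each control period).
- imaging.camera(name): name is "side" or "top"; returns (picture, depth): 480x640x3 uint8, red, green, blue; 480x640 float32, m along the optical axis (not along the pixel's ray), 0 where there is no reading.
- imaging.get_calibration(name): a dict with "vertical_fov" (degrees; the focal length in pixels is half the picture's height over the tangent of half this angle, whatever the lens; pixels are square), "cx", "cy" (the principal point, pixels), "pose" (4x4, takes a point from camera to world coordinates). Camera axes: x right, y up, looking along -z (the intrinsics and any distortion apply to the point x, -y, -z); pixel columns grow to the right and rows downward; lengths in m; the calibration is good to about 2 mm. A picture is of the moment at which its call begins. get_calibration takes no time and is no camera call.
- job.job_done(): hands the job in, once; it reports no verdict.
Trained networks look in the newest picture that a camera, given by its name, has taken for a name from the list of things; names that differ only in an ending like _2 or _b are one class to them, and where a whole thing is asked for, a point or a joint stands for the part that bears it (a point fixed in the world has none). Each returns a list of dicts, best first, with "conf" (0 to 1); they miss things now and then, are a little off and sometimes report something else, mostly with a low value. They report only what shows in the picture. A call takes as long as a camera call. They do not tell look-alikes from the thing itself.
- imaging.recognise(camera, label): "box" ([centre column, centre row, width, height] as shares, 0 to 1, of the picture: columns of its width, rows of its height, round what is visible of it).
The state is a dict: "clock": time; "joints": joint angles; "qvel": joint speeds; "effort": joint torques, N m; "tcp_pos": TCP position; "tcp_rot": TCP orientation; "force": force on the tool from outside, world axes, zero at the start; "wrist_torque": the same for the moment, N m; "grip_width": finger opening in m.
Only numpy, scipy, OpenCV 4.12 (cv2) and the standard library are available. Lean on these libraries where they do the work, as an engineer would, in place of code of your own. Each camera call takes 0.05 s, during which the arm holds its last target. There are 200 camera calls.

TASK

The three look-alike tins under the wire shelf are each full or empty, which only their weight tells. Find out which is which, and stand the full ones upright in the blue tray and the empty ones upright in the grey tray; set them down without dropping them, and leave everything else where it is.

Things in the scene. Friction and masses are not known exactly. Their poses are not given: they have to be found in the camera images.
- tin_1: one of three identical square tins with a shut, fixed lid, red with a pale paper band and a bright metal lid, 52 x 52 mm and 95 mm tall, standing upright under the wire shelf. Full (a solid brick inside): 0.42 to 0.59 kg; empty: about 0.10 kg; they look the same, any of them may be either, and there is at least one full and one empty. Origin at the centre of the underside, z up, x and y square to the sides.
- tin_2: one of three identical square tins with a shut, fixed lid, red with a pale paper band and a bright metal lid, 52 x 52 mm and 95 mm tall, standing upright under the wire shelf. Full (a solid brick inside): 0.42 to 0.59 kg; empty: about 0.10 kg; they look the same, any of them may be either, and there is at least one full and one empty. Origin at the centre of the underside, z up, x and y square to the sides.
- tin_3: one of three identical square tins with a shut, fixed lid, red with a pale paper band and a bright metal lid, 52 x 52 mm and 95 mm tall, standing upright under the wire shelf. Full (a solid brick inside): 0.42 to 0.59 kg; empty: about 0.10 kg; they look the same, any of them may be either, and there is at least one full and one empty. Origin at the centre of the underside, z up, x and y square to the sides.
- blue_tray: the blue tray, for full tins: open tray, fixed, 150 mm along its x and 230 mm along its y, walls 5 mm thick and 35 mm high, floor 5 mm thick: room for two tins side by side along y, 110 mm apart. Origin at the centre of the underside on the table. The two trays stand left and right of the robot, nearer than the shelf, either way round.
- grey_tray: the grey tray, for empty tins: open tray, fixed, 150 mm along its x and 230 mm along its y, walls 5 mm thick and 35 mm high, floor 5 mm thick: room for two tins side by side along y, 110 mm apart. Origin at the centre of the underside on the table. The two trays stand left and right of the robot, nearer than the shelf, either way round.
- riser: fixed steel wire shelf on four legs, 410 mm wide along its y, open in front and behind. Origin on the table below the middle of the row of tins, x pointing away from the robot. The tins stand 105 mm apart along its y, near x = 0. Front legs at x = +20 mm, y = +-205 mm. Plates and cups stand on top.
- riser_edge (a point): middle of the shelf's front edge, at its underside, 236 mm above the table and 8 mm in front of the riser's origin. The shelf reaches back 181 mm from here and covers most of each tin, so a gripper must come in tilted from vertical (25 to 40 degrees), from the front. Axes as the riser's.
- salt: bystander, loose: white salt shaker, 40 mm wide, 70 mm tall, behind the tins under the shelf. Origin under its foot.
- pepper: bystander, loose: dark pepper shaker, 40 mm wide, 70 mm tall, behind the tins under the shelf. Origin under its foot.
- pitcher: bystander, loose: white pitcher with a blue lid and handle, 118 mm wide, 180 mm tall. Origin under its foot.
- spatula: bystander, loose: spatula lying flat on the table crosswise in front of the robot between the trays, 280 mm long, 65 mm wide, 20 mm high. Origin under its middle.
- mug: bystander, loose: blue mug, 76 mm wide, 90 mm tall, right of the shelf. Origin under its foot.
Not all that is in view belongs to the job. What is shaped like the tin_1 but orange is not meant.

How it is judged:
By the outcome, as a careful person would: the job done as asked, in the order asked, and still so for the second after the job is handed in, with the robot touching nothing.
It also fails if it takes over 72 s, if anything falls off the work surface, if the arm or the gripper's body presses on something with over 40 N, if the wrist force passes 120 N, or if a joint passes its speed limit or range.

## Working session

There is one attempt and no reset: what is moved stays moved. The work goes in short steps, Python scripts to look and compute and a shell command to move; the robot and the scene stay as the last step left them, time stands still between calls to the robot, and variables do not carry over. Pictures are saved under pics/ and viewed, about 8 in all and at most 12, crops included, and the job is handed in when it is done.

```bash
mkdir -p pics; ls
python3 - <<'E'
from plant import sensors, imaging
import cv2, numpy as np
for n in ("side","top"):
    p,d=imaging.camera(n); cv2.imwrite(f"pics/{n}0.png",p[:,:,::-1]); np.save(f"{n}0.npy",d); np.save(f"{n}0p.npy",p)
    c=imaging.get_calibration(n); print(n,c)
    for l in ("tin_1","blue_tray","grey_tray","riser","spatula"):
        print(l,[(round(r['conf'],2),np.round(np.array(r['box'])*[640,480,640,480]).tolist()) for r in imaging.recognise(n,l)])
s=sensors.read_state();print(s)
E
```

```text
pics
side {'vertical_fov': 44.456298499483424, 'cx': 321.8087663701051, 'cy': 228.3460518786591, 'pose': array([[ 0.84675526,  0.30105666, -0.43860052, -0.03077696],
       [-0.53143334,  0.516153  , -0.67168794, -0.81121163],
       [ 0.02416884,  0.80184224,  0.59704681,  0.90502715],
       [ 0.        ,  0.        ,  0.        ,  1.        ]])}
tin_1 [(0.93, [286.0, 399.0, 39.0, 72.0]), (0.63, [362.0, 257.0, 34.0, 47.0]), (0.63, [338.0, 232.0, 32.0, 47.0]), (0.62, [388.0, 284.0, 36.0, 53.0])]
blue_tray [(0.56, [252.0, 217.0, 94.0, 71.0])]
grey_tray [(0.82, [416.0, 394.0, 148.0, 127.0])]
riser [(0.97, [411.0, 214.0, 178.0, 222.0])]
spatula [(0.85, [284.0, 313.0, 70.0, 92.0]), (0.7, [500.0, 354.0, 55.0, 65.0]), (0.32, [337.0, 233.0, 28.0, 46.0])]
top {'vertical_fov': 55.03190380273017, 'cx': 316.5777874666021, 'cy': 242.57139514017476, 'pose': array([[ 1.06824432e-02,  9.72730134e-01, -2.31693703e-01,
         2.93830014e-01],
       [-9.99938754e-01,  1.10621975e-02,  3.39861946e-04,
         1.81729177e-02],
       [ 2.89363547e-03,  2.31675883e-01,  9.72788730e-01,
         1.16
[... 550 characters left out ...]
e+01,  4.38457125e-04,
        7.30760291e+01, -8.36686550e+00]), 'qvel': array([ 0.02031536, -0.00119705, -0.11795669,  0.00309138,  0.0947674 ,
       -0.03437025]), 'effort': array([-5.13367559e-04, -4.30931997e+01, -2.44395643e+01,  7.16625620e-02,
        4.83725814e-02, -7.63305093e-05]), 'tcp_pos': array([0.21011743, 0.48111136, 0.40475096]), 'tcp_rot': array([[-9.16407391e-01,  4.00246789e-01,  4.26763560e-05],
       [ 4.00246792e-01,  9.16407387e-01,  8.22325751e-05],
       [-6.19560374e-06,  9.24396142e-05, -9.99999996e-01]]), 'force': array([-0.19420134, -0.27011061,  0.25136425]), 'wrist_torque': array([ 0.02585713,  0.01090432, -0.04453199]), 'grip_width': 0.09133215361654258}
```

View pics/top0.png

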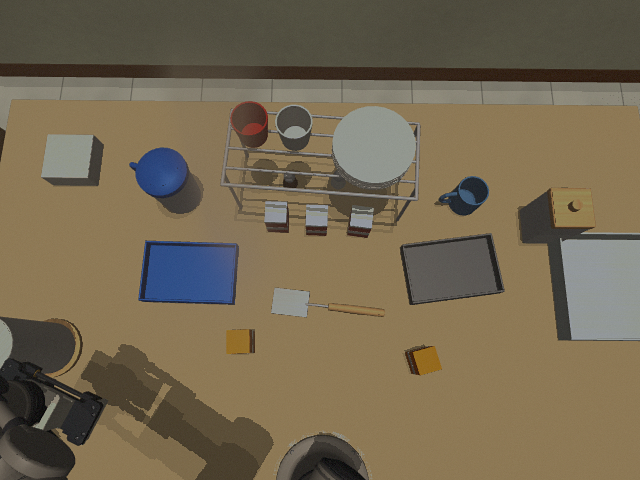

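View pics/side0.png

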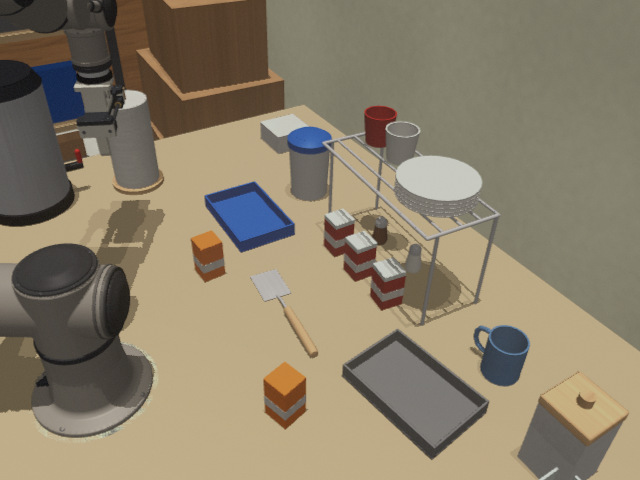

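Three red tins stand under the shelf at top-view pixels (277,217), (317,220) and (361,222). The look-alikes at (240,341) and (426,360) are orange, so they are not meant. The blue tray is on the left at (189,272), the grey tray on the right at (452,269), and the spatula lies at (325,303).

```bash
cat > h.py <<'E'
import numpy as np, cv2
from plant import imaging, sensors
def cloud(n,d):
    c=imaging.get_calibration(n); f=240/np.tan(np.radians(c['vertical_fov'])/2)
    v,u=np.mgrid[0:480,0:640]
    P=np.stack([(u-c['cx'])/f*d,-(v-c['cy'])/f*d,-d,np.ones_like(d)],-1)@c['pose'].T
    P=P[...,:3].copy(); P[d==0]=np.nan; return P
E
python3 - <<'E'
from h import *
A=[];
for n in("side","top"):
    P=cloud(n,np.load(n+"0.npy"));p=np.load(n+"0p.npy")
    hsv=cv2.cvtColor(p,cv2.COLOR_RGB2HSV).astype(int); z=P[...,2]
    boxes={"side":[(338,232),(360,257),(388,284)],"top":[(277,217),(317,221),(361,222)]}[n]
    for (u,v) in boxes:
        w=26
        Q=P[v-w:v+w,u-20:u+20].reshape(-1,3)
        L=Q[(Q[:,2]>.085)&(Q[:,2]<.105)&(Q[:,0]<.75)]
        c=np.median(L,0); L=L[np.hypot(*(L-c)[:,:2].T)<.045]
        r=cv2.minAreaRect((L[:,:2]*1000).astype(np.float32)); print(n,"lid",len(L),np.round(c,3),r)
        F=Q[(Q[:,2]>.03)&(Q[:,2]<.085)&(np.hypot(*(Q-c)[:,:2].T)<.06)]
        h=np.c_[F[:,:2]]; print('   body x',np.percentile(h[:,0],[2,50]).round(3),'y',np.percentile(h[:,1],[2,50,98]).round(3))
    R=(hsv[...,0]>100)&(hsv[...,0]<125)&(hsv[...,1]>130)&(z<.06)&(z>-.02)
    k,l,st,ce=cv2.connectedComponentsWithStats(R.astype(np.uint8)); i=1+np.argmax(st[1:,4]*(st[1:,4]>300)*(ce[1:,0]<(300)))
    q=P[l==i]; print(n,"blue",ce[i],cv2.minAreaRect((q[:,:2]*1000).astype(np.float32)))
    u,v=((452,269) if n=="top" else (416,394))
    q=P[v-70:v+70,u-75:u+75].reshape(-1,3); q=q[(q[:,2]>.02)&(q[:,2]<.045)&(q[:,0]<.72)]
    print(n,"grey",cv2.minAreaRect((q[:,:2]*1000).astype(np.float32)))
    m=(z>.225)&(z<.25)&(P[...,0]<.75)&(P[...,0]>.5)&(abs(P[...,1])<.3)
    q=P[m]; print("edge",len(q),np.nanpercentile(q,[2,50,98],axis=0).round(3).tolist())
    if len(q): 
      for yy in np.arange(-.2,.25,.1):
        s=q[abs(q[:,1]-yy)<.03]; print(yy, np.percentile(s[:,0],[1,10,50]).round(3) if len(s) else 0,end=' ')
    print()
    for nm,(a,b,e,g) in {"spat":(.3,.55,-.2,.15)}.items():
        m=(z>.006)&(z<.03)&(P[...,0]>.38)&(P[...,0]<.5)&(P[...,1]>-.17)&(P[...,1]<.15); q=P[m]; print("spat",np.percentile(q,[1,50,99],axis=0).round(3).tolist())
E
```

```text
side lid 359 [0.611 0.099 0.095] ((623.0849609375, 114.50473022460938), (56.06089401245117, 55.81591033935547), 89.84243774414062)
   body x [0.594 0.601] y [0.08  0.095 0.143]
side lid 445 [0.608 0.009 0.095] ((615.4611206054688, 17.755733489990234), (57.23727035522461, 56.591888427734375), 89.0266342163086)
   body x [0.588 0.597] y [-0.01  -0.005  0.042]
side lid 512 [ 0.61  -0.094  0.095] ((613.1637573242188, -89.77279663085938), (56.73673629760742, 54.631996154785156), 83.47879028320312)
   body x [0.585 0.594] y [-0.119 -0.113 -0.062]
side blue [248.35175439 214.97061404] ((486.58648681640625, 333.9870300292969), (233.86376953125, 150.86192321777344), 88.70957946777344)
side grey ((553.6660766601562, -312.79058837890625), (260.1839294433594, 232.02427673339844), 8.00710678100586)
edge 1543 [[0.607, -0.2, 0.236], [0.657, 0.002, 0.243], [0.742, 0.216, 0.248]]
-0.2 [0.605 0.611 0.669] -0.1 [0.608 0.611 0.614] 0.0 [0.617 0.618 0.623] 0.10000000000000003 [0.624 0.626 0.666] 0.2 [0.632 0.635 0.674] 
spat [[0.383, -0.15, 0.006], [0.396, -0.076, 0.017], [0.44, 0.112, 0.022]]
top lid 48
[... 374 characters left out ...]
0.089  0.097] ((613.644775390625, -89.49397277832031), (53.16663360595703, 53.99586868286133), 82.95470428466797)
   body x [0.585 0.589] y [-0.111 -0.083 -0.061]
top blue [184.48974532 274.65179175] ((485.8706970214844, 335.886962890625), (228.9674835205078, 149.7314453125), 88.9813003540039)
top grey ((553.1565551757812, -319.15771484375), (260.32220458984375, 429.7046813964844), 11.150518417358398)
edge 1890 [[0.609, -0.197, 0.24], [0.659, 0.053, 0.244], [0.743, 0.218, 0.249]]
-0.2 [0.606 0.611 0.662] -0.1 [0.61  0.611 0.614] 0.0 [0.617 0.62  0.658] 0.10000000000000003 [0.624 0.627 0.666] 0.2 [0.631 0.634 0.674] 
spat [[0.383, -0.152, 0.006], [0.403, -0.034, 0.014], [0.493, 0.138, 0.024]]
```

```bash
cat >> h.py <<'E'
from scipy.linalg import logm, expm
from scipy.spatial.transform import Rotation as Ro
def target(g,yaw=0,tilt=35):
    s,c=np.sin(np.radians(tilt)),np.cos(np.radians(tilt))
    R=Ro.from_euler('z',yaw,degrees=True).as_matrix()@np.array([[-c,0,s],[0,1,0],[-s,0,-c]])
    T=np.eye(4);T[:3,:3]=R;T[:3,3]=np.array(g)-.159*R[:,2];return T
def now():
    s=sensors.read_state();T=np.eye(4);T[:3,:3]=s['tcp_rot'];T[:3,3]=s['tcp_pos']
    g=T[:3,3]+.159*T[:3,2]
    print('t %.2f'%s['clock'],'g',g.round(4),'F',s['force'].round(2),'w',round(float(s['grip_width']),4),'q',s['joints'].round(0).tolist())
    return T
def plan(T0,T1,N=None):
    D=np.linalg.inv(T0)@T1; L=np.real(logm(D))
    v=L[:3,3]; w=Ro.from_matrix(D[:3,:3]).as_rotvec()
    n=N or int(np.ceil(max(abs(v).max()/.04,np.linalg.norm(w)/.12,np.linalg.norm(v)/.04,1e-9)))
    E=np.real(expm(L/n)); print('rows',n,'lin',E[:3,3].round(4).tolist(),'dr',(w/n).round(4).tolist()); return T1
E
python3 - <<'E'
from h import *
T=now(); plan(T,target((.549,.1175,.18)),16)
P=cloud("top",np.load("top0.npy"))
q=P[225:312,395:510].reshape(-1,3)
for lo,hi in((.02,.042),(-.003,.012)):
    m=q[(q[:,2]>lo)&(q[:,2]<hi)]
    print(np.percentile(m,[1,50,99],axis=0).round(3).tolist())
    if lo>0:
        m=m[(m[:,0]<.6)]; print(cv2.minAreaRect((m[:,:2]*1000).astype(np.float32)))
E
```

```text
t 0.60 g [0.2101 0.4811 0.2458] F [-0.19 -0.27  0.25] w 0.0913 q [58.0, 20.0, 87.0, 0.0, 73.0, -8.0]
rows 16 lin [-0.0181, -0.0192, 0.0112] dr [-0.0079, -0.0376, -0.0249]
[[0.415, -0.44, 0.02], [0.51, -0.329, 0.035], [0.589, -0.198, 0.041]]
((502.8963317871094, -319.5746765136719), (150.96762084960938, 231.91433715820312), 8.158652305603027)
[[0.399, -0.475, -0.002], [0.505, -0.327, 0.004], [0.62, -0.184, 0.011]]
```

```bash
python3 -m crank '{"gripper":[0.82,0.82,0.82,0.82,0.82,0.82,0.82,0.82],"linear":[[-0.018,-0.019,0.011],[-0.018,-0.019,0.011],[-0.018,-0.019,0.011],[-0.018,-0.019,0.011],[-0.018,-0.019,0.011],[-0.018,-0.019,0.011],[-0.018,-0.019,0.011],[-0.018,-0.019,0.011]],"dr":[[-0.008,-0.038,-0.025],[-0.008,-0.038,-0.025],[-0.008,-0.038,-0.025],[-0.008,-0.038,-0.025],[-0.008,-0.038,-0.025],[-0.008,-0.038,-0.025],[-0.008,-0.038,-0.025],[-0.008,-0.038,-0.025]]}' 35
python3 -c "
from h import *
plan(now(),target((.549,.1175,.18)),8)"
```

```text
clock: 1.27
tcp_pos: [0.3105, 0.287, 0.3333]
tcp_rot: [[-0.93, 0.185, 0.318], [0.188, 0.982, -0.023], [-0.317, 0.039, -0.948]]
force: [0.1, 0.1, 0.3]
grip_width: 0.0754
t 1.27 g [0.3612 0.2834 0.1826] F [0.07 0.07 0.25] w 0.0754 q [36.0, 11.0, 113.0, -18.0, 43.0, -31.0]
rows 8 lin [-0.0175, -0.0193, 0.0111] dr [-0.0062, -0.0355, -0.0231]
```

```bash
python3 -m crank '{"gripper":[0.82,0.82,0.82,0.82,0.82,0.82,0.82,0.82],"linear":[[-0.0175,-0.0193,0.011],[-0.0175,-0.0193,0.011],[-0.0175,-0.0193,0.011],[-0.0175,-0.0193,0.011],[-0.0175,-0.0193,0.011],[-0.0175,-0.0193,0.011],[-0.0175,-0.0193,0.011],[-0.0175,-0.0193,0.011]],"dr":[[-0.0062,-0.0355,-0.023],[-0.0062,-0.0355,-0.023],[-0.0062,-0.0355,-0.023],[-0.0062,-0.0355,-0.023],[-0.0062,-0.0355,-0.023],[-0.0062,-0.0355,-0.023],[-0.0062,-0.0355,-0.023],[-0.0062,-0.0355,-0.023]]}' 35
python3 -c "
from h import *
T=now();plan(T,target((.6235,.1175,.075)),6)
p,d=imaging.camera('side');cv2.imwrite('pics/s1.png',p[100:400,150:550,::-1])"
```

```text
clock: 1.93
tcp_pos: [0.4641, 0.1101, 0.3192]
tcp_rot: [[-0.824, -0.006, 0.567], [-0.012, 1.0, -0.006], [-0.567, -0.012, -0.824]]
force: [0.6, 1.0, 0.4]
grip_width: 0.0753
t 1.93 g [0.5543 0.1091 0.1882] F [0.57 0.96 0.42] w 0.0753 q [5.0, 15.0, 115.0, -12.0, 16.0, -75.0]
rows 6 lin [0.0015, 0.0013, 0.0221] dr [-0.001, -0.0013, 0.002]
```

View pics/s1.png

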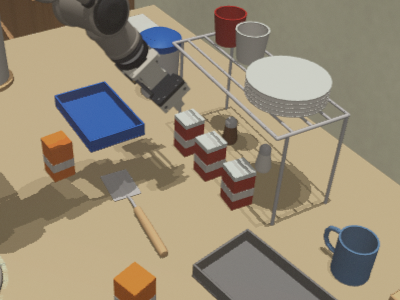

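The gripper hangs over the blue tray's right rear corner, in front of tin_1 (crop 188,130), and nothing has been disturbed. Joint 5 is at its limit with a 35° tilt, so I'll use 28°.

```bash
python3 -c "
from h import *
T=now();M=target((.578,.1175,.155),0,28);plan(T,M,4);plan(M,target((.6235,.1175,.075),0,28),4)"
```

```text
t 1.98 g [0.5614 0.1075 0.1932] F [ 6.17 -1.52  3.4 ] w 0.0753 q [5.0, 15.0, 114.0, -11.0, 16.0, -76.0]
rows 4 lin [-0.0034, 0.0023, 0.0104] dr [-0.0017, 0.0319, 0.0041]
rows 4 lin [-0.0007, 0.0, 0.023] dr [0.0, 0.0, 0.0]
```

```bash
python3 -m crank '{"gripper":[0.82,0.82,0.82,0.82,0.82,0.82,0.82,0.82],"linear":[[-0.0034,0.0023,0.0104],[-0.0034,0.0023,0.0104],[-0.0034,0.0023,0.0104],[-0.0034,0.0023,0.0104],[0,0,0],[0,0,0],[0,0,0],[0,0,0]],"dr":[[-0.0017,0.032,0.004],[-0.0017,0.032,0.004],[-0.0017,0.032,0.004],[-0.0017,0.032,0.004],[0,0,0],[0,0,0],[0,0,0],[0,0,0]]}' 35
python3 -c "
from h import *
T=now();plan(T,target((.6235,.1175,.075),0,28),6)
p,d=imaging.camera('top');cv2.imwrite('pics/t1.png',cv2.resize(p[100:320,180:460,::-1],None,fx=2,fy=2))"
```

```text
clock: 2.65
tcp_pos: [0.5068, 0.115, 0.2969]
tcp_rot: [[-0.882, 0.007, 0.471], [0.007, 1.0, -0.002], [-0.471, 0.001, -0.882]]
force: [-0.7, -1.1, -0.4]
grip_width: 0.0753
t 2.65 g [0.5818 0.1147 0.1566] F [-0.71 -1.1  -0.38] w 0.0753 q [5.0, 21.0, 108.0, -6.0, 23.0, -79.0]
rows 6 lin [0.0002, 0.0004, 0.0153] dr [-0.0003, 0.0004, -0.0011]
```

View pics/t1.png

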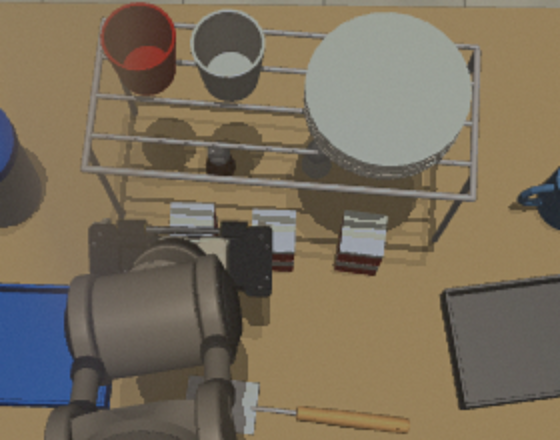

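The gripper is lined up with tin_1 (crop 192,215). It overhangs tin_2 but stays above it. I'll go in, grip and lift 15 mm.

```bash
python3 -m crank '{"gripper":[0.82,0.82,0.82,0.82,0.82,0.82,0.82,0.82],"linear":[[0,0.0005,0.015],[0,0.0005,0.015],[0,0.0005,0.015],[0,0.0005,0.015],[0,0.0005,0.015],[0,0.0005,0.013],[0,0,0],[0,0,0]],"dr":[[0,0,-0.001],[0,0,-0.001],[0,0,-0.001],[0,0,-0.001],[0,0,-0.001],[0,0,0],[0,0,0],[0,0,0]]}' 35
python3 -c "
from h import *
T=now();plan(T,target((.6235,.1175,.078),0,28),2)"
```

```text
clock: 3.37
tcp_pos: [0.5512, 0.1199, 0.2259]
tcp_rot: [[-0.882, 0.001, 0.471], [-0.0, 1.0, -0.003], [-0.471, -0.003, -0.882]]
force: [-0.4, 0.7, 0.8]
grip_width: 0.0753
t 3.37 g [0.6262 0.1194 0.0857] F [-0.41  0.66  0.79] w 0.0753 q [5.0, 31.0, 105.0, -9.0, 16.0, -76.0]
rows 2 lin [0.0028, -0.0012, 0.0028] dr [-0.0016, 0.001, 0.0001]
```

```bash
python3 -c "
from h import *
T=now();plan(T,target((.6235,.1175,.078),0,25),4)"
```

```text
t 3.37 g [0.6262 0.1194 0.0857] F [-0.41  0.66  0.79] w 0.0753 q [5.0, 31.0, 105.0, -9.0, 16.0, -76.0]
rows 4 lin [-0.0007, -0.0006, 0.0014] dr [-0.0008, 0.0136, 0.0]
```

```bash
python3 -m crank '{"gripper":[0.82,0.82,0.82,0.82,0.5,0.5,0.5,0.5],"linear":[[-0.0007,-0.0006,0.0014],[-0.0007,-0.0006,0.0014],[-0.0007,-0.0006,0.0014],[-0.0007,-0.0006,0.0014],[0,0,0],[0,0,0],[0,0,0],[0,0,0]],"dr":[[-0.001,0.014,0],[-0.001,0.014,0],[-0.001,0.014,0],[-0.001,0.014,0],[0,0,0],[0,0,0],[0,0,0],[0,0,0]]}' 35
python3 -c "
from h import *
T=now()"
python3 -m crank '{"gripper":[0.4,0.4,0.4,0.4,0.4,0.4,0.4,0.4],"linear":[[0,0,0],[0,0,0],[0,0,0],[0,0,0],[0,0,0],[0,0,0],[0,0,0],[0,0,0]],"dr":[[0,0,0],[0,0,0],[0,0,0],[0,0,0],[0,0,0],[0,0,0],[0,0,0],[0,0,0]]}' 35
python3 -c "
from h import *
T=now();M=T.copy();M[2,3]+=.015;plan(T,M,4)"
```

```text
clock: 4.03
tcp_pos: [0.5556, 0.1172, 0.2256]
tcp_rot: [[-0.907, -0.001, 0.42], [-0.0, 1.0, 0.002], [-0.42, 0.002, -0.907]]
force: [0.8, 0.3, -0.4]
grip_width: 0.0533
t 4.03 g [0.6225 0.1176 0.0813] F [ 0.76  0.33 -0.44] w 0.0533 q [5.0, 32.0, 103.0, -5.0, 21.0, -81.0]
clock: 4.7
tcp_pos: [0.5555, 0.1172, 0.2255]
tcp_rot: [[-0.907, -0.001, 0.421], [-0.001, 1.0, 0.002], [-0.421, 0.002, -0.907]]
force: [-0.3, -0.8, -0.6]
grip_width: 0.0518
t 4.70 g [0.6224 0.1176 0.0813] F [-0.33 -0.79 -0.56] w 0.0518 q [5.0, 32.0, 103.0, -5.0, 21.0, -81.0]
rows 4 lin [-0.0016, 0.0, -0.0034] dr [-0.0, 0.0, -0.0]
```

```bash
python3 -m crank '{"gripper":[0.4,0.4,0.4,0.4,0.4,0.4,0.4,0.4],"linear":[[-0.0016,0,-0.0034],[-0.0016,0,-0.0034],[-0.0016,0,-0.0034],[-0.0016,0,-0.0034],[0,0,0],[0,0,0],[0,0,0],[0,0,0]],"dr":[[0,0,0],[0,0,0],[0,0,0],[0,0,0],[0,0,0],[0,0,0],[0,0,0],[0,0,0]]}' 35
python3 -c "
from h import *
T=now();M=target((.52,.16,.16),0,10);plan(T,M,8)
p,d=imaging.camera('side');now()"
```

```text
clock: 5.37
tcp_pos: [0.5552, 0.1173, 0.2421]
tcp_rot: [[-0.908, -0.001, 0.419], [-0.001, 1.0, 0.002], [-0.419, 0.002, -0.908]]
force: [0.0, -0.8, -1.7]
grip_width: 0.0521
t 5.37 g [0.6218 0.1177 0.0977] F [ 0.04 -0.75 -1.73] w 0.0521 q [5.0, 30.0, 102.0, -5.0, 23.0, -81.0]
rows 8 lin [0.0045, 0.0054, -0.0113] dr [0.0003, 0.0323, 0.0001]
t 5.42 g [0.6218 0.1176 0.0977] F [ 1.07 -0.29 -1.19] w 0.0517 q [5.0, 30.0, 102.0, -5.0, 23.0, -81.0]
```

Tin_1 weighs about 1.2 to 1.7 N, so it is empty and goes to the grey tray. I'll keep the tilt fixed so the tin stays upright while carried.

```bash
python3 -m crank '{"gripper":[0.4,0.4,0.4,0.4,0.4,0.4,0.4,0.4],"linear":[[0.0097,-0.0025,-0.0148],[0.0097,-0.0025,-0.0148],[0.0097,-0.0025,-0.0148],[0.0097,-0.0025,-0.0148],[0.0097,-0.0025,-0.0148],[0.0097,-0.0025,-0.0148],[0.0097,-0.0025,-0.0148],[0.0097,-0.0025,-0.0148]],"dr":[[0,0,0],[0,0,0],[0,0,0],[0,0,0],[0,0,0],[0,0,0],[0,0,0],[0,0,0]]}' 35
python3 -c "
from h import *
T=now();plan(T,target((.5,-.374,.19),0,25),16)"
```

```text
clock: 6.08
tcp_pos: [0.4314, 0.0962, 0.3163]
tcp_rot: [[-0.91, -0.001, 0.415], [-0.001, 1.0, 0.002], [-0.415, 0.001, -0.91]]
force: [0.6, -0.5, -0.9]
grip_width: 0.0516
t 6.08 g [0.4973 0.0965 0.1716] F [ 0.58 -0.51 -0.91] w 0.0516 q [3.0, 13.0, 116.0, -2.0, 27.0, -85.0]
rows 16 lin [-0.0005, -0.0294, -0.001] dr [0.0001, -0.0006, 0.0]
```

```bash
for i in 1 2; do python3 -m crank '{"gripper":[0.4,0.4,0.4,0.4,0.4,0.4,0.4,0.4],"linear":[[-0.0005,-0.0294,-0.001],[-0.0005,-0.0294,-0.001],[-0.0005,-0.0294,-0.001],[-0.0005,-0.0294,-0.001],[-0.0005,-0.0294,-0.001],[-0.0005,-0.0294,-0.001],[-0.0005,-0.0294,-0.001],[-0.0005,-0.0294,-0.001]],"dr":[[0,0,0],[0,0,0],[0,0,0],[0,0,0],[0,0,0],[0,0,0],[0,0,0],[0,0,0]]}' 35 | tail -2; done
python3 -c "
from h import *
T=now();plan(T,target((.511,-.374,.092),0,25),8)"
```

```text
force: [0.3, -0.7, -1.2]
grip_width: 0.0519
force: [0.9, 0.2, -0.7]
grip_width: 0.0517
t 7.42 g [ 0.4958 -0.3903  0.1921] F [ 0.88  0.25 -0.73] w 0.0517 q [-55.0, 26.0, 92.0, 26.0, 51.0, -160.0]
rows 8 lin [0.0036, 0.0021, 0.0122] dr [0.0007, -0.0005, 0.0013]
```

```bash
python3 -m crank '{"gripper":[0.4,0.4,0.4,0.4,0.4,0.4,0.4,0.4],"linear":[[0.0036,0.002,0.014],[0.0036,0.002,0.014],[0.0036,0.002,0.014],[0.0036,0.002,0.014],[0.0036,0.002,0.014],[0.0036,0.002,0.014],[0.0036,0.002,0.014],[0,0,0]],"dr":[[0,0,0.001],[0,0,0.001],[0,0,0.001],[0,0,0.001],[0,0,0.001],[0,0,0.001],[0,0,0.001],[0,0,0]]}' 35 | tail -2
python3 -c "
from h import *
T=now();plan(T,target((.511,-.374,.087),0,25),4)"
```

```text
force: [-1.3, 0.6, -0.8]
grip_width: 0.0519
t 8.08 g [ 0.513  -0.3874  0.0875] F [-1.3   0.55 -0.77] w 0.0519 q [-53.0, 34.0, 97.0, 33.0, 38.0, -167.0]
rows 4 lin [0.0006, 0.0031, -0.0001] dr [-0.0016, -0.0008, -0.0006]
```

```bash
python3 -m crank '{"gripper":[0.4,0.4,0.4,0.4,0.4,0.4,0.4,0.4],"linear":[[0,0.003,0],[0,0.003,0],[0,0.003,0],[0.0003,0,0.0006],[0.0003,0,0.0006],[0,0,0],[0,0,0],[0,0,0]],"dr":[[0,0,0],[0,0,0],[0,0,0],[0,0,0],[0,0,0],[0,0,0],[0,0,0],[0,0,0]]}' 35 | tail -2
python3 -c "
from h import *
T=now()"
```

```text
force: [-0.5, -0.3, -0.7]
grip_width: 0.0519
t 8.75 g [ 0.5138 -0.3791  0.09  ] F [-0.53 -0.27 -0.71] w 0.0519 q [-52.0, 33.0, 98.0, 33.0, 37.0, -167.0]
```

```bash
python3 -m crank '{"gripper":[0.4,0.4,0.4,0.4,0.4,0.4,0.4,0.4],"linear":[[0.0004,0,0.0009],[0.0004,0,0.0009],[0.0004,0,0.0009],[0.0004,0,0.0009],[0,0,0],[0,0,0],[0,0,0],[0,0,0]],"dr":[[0,0,0],[0,0,0],[0,0,0],[0,0,0],[0,0,0],[0,0,0],[0,0,0],[0,0,0]]}' 35 | tail -2
python3 -c "
from h import *
T=now()"
```

```text
force: [-1.1, 0.5, 0.1]
grip_width: 0.0518
t 9.42 g [ 0.514  -0.3798  0.0863] F [-1.14  0.51  0.11] w 0.0518 q [-52.0, 34.0, 98.0, 33.0, 37.0, -167.0]
```

```bash
python3 -m crank '{"gripper":[0.4,0.4,0.4,0.8,0.8,0.8,0.8,0.8],"linear":[[0.0003,0,0.0006],[0.0003,0,0.0006],[0,0,0],[0,0,0],[0,0,0],[0,0,0],[0,0,0],[0,0,0]],"dr":[[0,0,0],[0,0,0],[0,0,0],[0,0,0],[0,0,0],[0,0,0],[0,0,0],[0,0,0]]}' 35 | tail -2
python3 -m crank '{"gripper":[0.8,0.8,0.8,0.8,0.8,0.8,0.8,0.8],"linear":[[0,0,-0.015],[0,0,-0.016],[0,0,-0.016],[0,0,-0.016],[0,0,-0.016],[0,0,-0.016],[0,0,-0.016],[0,0,-0.016]],"dr":[[0,0,0],[0,0,0],[0,0,0],[0,0,0],[0,0,0],[0,0,0],[0,0,0],[0,0,0]]}' 35 | tail -2
python3 -c "
from h import *
T=now();plan(T,target((.545,-.0895,.215),-6.7,25),10)
p,d=imaging.camera('top');cv2.imwrite('pics/t2.png',cv2.resize(p[140:350,180:520,::-1],None,fx=2,fy=2))"
```

```text
force: [0.7, -0.3, 0.9]
grip_width: 0.0728
force: [-0.0, 0.1, -0.1]
grip_width: 0.0733
t 10.75 g [ 0.4579 -0.3764  0.2011] F [-0.02  0.07 -0.07] w 0.0733 q [-57.0, 21.0, 97.0, 27.0, 50.0, -162.0]
rows 10 lin [-0.007, 0.0298, 0.0017] dr [0.0044, -0.0003, 0.0104]
```

View pics/t2.png

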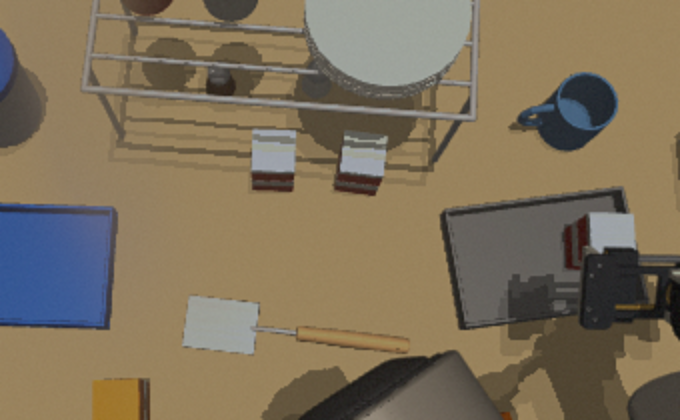

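Tin_1 stands upright in the right half of the grey tray (crop 610,235), and tin_2 (273,158) and tin_3 (362,162) haven't moved. Tin_3 is next.

```bash
python3 -m crank '{"gripper":[0.8,0.8,0.8,0.8,0.8,0.8,0.8,0.8],"linear":[[-0.007,0.03,0.0017],[-0.007,0.03,0.0017],[-0.007,0.03,0.0017],[-0.007,0.03,0.0017],[-0.007,0.03,0.0017],[-0.007,0.03,0.0017],[-0.007,0.03,0.0017],[-0.007,0.03,0.0017]],"dr":[[0.0044,0,0.0104],[0.0044,0,0.0104],[0.0044,0,0.0104],[0.0044,0,0.0104],[0.0044,0,0.0104],[0.0044,0,0.0104],[0.0044,0,0.0104],[0.0044,0,0.0104]]}' 35 | tail -2
python3 -c "
from h import *
T=now();plan(T,target((.559,-.083,.196),-6.7,25),4)"
```

```text
force: [-0.1, 0.4, 0.1]
grip_width: 0.0735
t 11.47 g [ 0.5272 -0.145   0.2137] F [-0.09  0.38  0.12] w 0.0735 q [-28.0, 13.0, 108.0, 15.0, 36.0, -122.0]
rows 4 lin [-0.0039, 0.0161, 0.0065] dr [-0.0016, 0.0014, 0.0023]
```

```bash
python3 -m crank '{"gripper":[0.8,0.8,0.8,0.8,0.8,0.8,0.8,0.8],"linear":[[-0.0039,0.0161,0.0065],[-0.0039,0.0161,0.0065],[-0.0039,0.0161,0.0065],[-0.0039,0.0161,0.0065],[0,0,0],[0,0,0],[0,0,0],[0,0,0]],"dr":[[-0.0016,0.0014,0.0023],[-0.0016,0.0014,0.0023],[-0.0016,0.0014,0.0023],[-0.0016,0.0014,0.0023],[0,0,0],[0,0,0],[0,0,0],[0,0,0]]}' 35 | tail -2
python3 -c "
from h import *
T=now();plan(T,target((.6135,-.0895,.079),-6.7,25),8)"
```

```text
force: [0.4, 0.3, 0.8]
grip_width: 0.0735
t 12.13 g [ 0.5609 -0.0722  0.1939] F [0.36 0.28 0.76] w 0.0735 q [-18.0, 16.0, 107.0, 9.0, 33.0, -108.0]
rows 8 lin [-0.0001, -0.0013, 0.0159] dr [0.0007, -0.0, 0.001]
```

```bash
python3 -m crank '{"gripper":[0.8,0.8,0.8,0.8,0.8,0.8,0.8,0.8],"linear":[[0,-0.0025,0.016],[0,-0.0025,0.016],[0,-0.0025,0.016],[0,-0.0018,0.016],[0,0,0.016],[0,0,0.016],[0,0,0],[0,0,0]],"dr":[[0.0007,0,0.001],[0.0007,0,0.001],[0.0007,0,0.001],[0.0007,0,0.001],[0.0007,0,0.001],[0.0007,0,0.001],[0,0,0],[0,0,0]]}' 35 | tail -2
python3 -c "
from h import *
T=now();plan(T,target((.6135,-.0895,.079),-6.7,25),3)"
```

```text
force: [1.0, 0.5, 0.7]
grip_width: 0.0736
t 12.80 g [ 0.6015 -0.0965  0.1072] F [0.96 0.47 0.72] w 0.0736 q [-19.0, 27.0, 106.0, 13.0, 22.0, -112.0]
rows 3 lin [0.0003, 0.0025, 0.0101] dr [-0.002, 0.0024, -0.0024]
```

```bash
python3 -m crank '{"gripper":[0.8,0.8,0.8,0.8,0.8,0.4,0.4,0.4],"linear":[[0,0.0028,0.001],[0,0.0028,0.006],[0,0,0.011],[0,0,0.011],[0,0,0],[0,0,0],[0,0,0],[0,0,0]],"dr":[[-0.002,0.0024,-0.0024],[-0.002,0.0024,-0.0024],[-0.002,0.0024,-0.0024],[0,0,0],[0,0,0],[0,0,0],[0,0,0],[0,0,0]]}' 35 | tail -2
python3 -c "
from h import *
T=now();plan(T,target((.6135,-.0895,.079),-6.7,25),3)"
```

```text
force: [-0.3, -0.2, -0.7]
grip_width: 0.058
t 13.47 g [ 0.615  -0.092   0.0813] F [-0.26 -0.16 -0.69] w 0.058 q [-18.0, 31.0, 105.0, 14.0, 20.0, -113.0]
rows 3 lin [0.0007, 0.0008, 0.0004] dr [-0.0002, 0.0011, 0.0001]
```

```bash
python3 -m crank '{"gripper":[0.4,0.4,0.4,0.4,0.4,0.4,0.4,0.4],"linear":[[0,0,0],[0,0,0],[0,0,0],[-0.0017,0,-0.0037],[-0.0017,0,-0.0037],[-0.0017,0,-0.0037],[0,0,0],[0,0,0]],"dr":[[0,0,0],[0,0,0],[0,0,0],[0,0,0],[0,0,0],[0,0,0],[0,0,0],[0,0,0]]}' 40 | tail -2
python3 -m crank '{"gripper":[0.4,0.4,0.4,0.4,0.4,0.4,0.4,0.4],"linear":[[0,0,0],[0,0,0],[0,0,0],[0,0,0],[0,0,0],[0,0,0],[0,0,0],[0,0,0]],"dr":[[0,0,0],[0,0,0],[0,0,0],[0,0,0],[0,0,0],[0,0,0],[0,0,0],[0,0,0]]}' 40 | tail -2
python3 -c "
from h import *
T=now();M=T.copy();M[:3,3]+=[-.12,.02,.08];plan(T,M,8)"
```

```text
force: [-0.4, -0.4, -5.1]
grip_width: 0.052
force: [-0.6, 0.3, -5.5]
grip_width: 0.052
t 14.80 g [ 0.6108 -0.0905  0.0911] F [-0.64  0.32 -5.47] w 0.052 q [-18.0, 30.0, 105.0, 13.0, 22.0, -112.0]
rows 8 lin [0.0097, 0.0008, -0.0154] dr [0.0, -0.0, -0.0]
```

Tin_3 weighs about 5.5 N, so it is full and goes to the blue tray.

```bash
python3 -m crank '{"gripper":[0.4,0.4,0.4,0.4,0.4,0.4,0.4,0.4],"linear":[[0.0097,0.0008,-0.0154],[0.0097,0.0008,-0.0154],[0.0097,0.0008,-0.0154],[0.0097,0.0008,-0.0154],[0.0097,0.0008,-0.0154],[0.0097,0.0008,-0.0154],[0.0097,0.0008,-0.0154],[0.0097,0.0008,-0.0154]],"dr":[[0,0,0],[0,0,0],[0,0,0],[0,0,0],[0,0,0],[0,0,0],[0,0,0],[0,0,0]]}' 40 | tail -2
python3 -c "
from h import *
T=now();plan(T,target((.478,.385,.19),-1,25),16)"
```

```text
force: [-0.5, 0.2, -4.4]
grip_width: 0.052
t 15.47 g [ 0.4869 -0.0697  0.1719] F [-0.48  0.19 -4.42] w 0.052 q [-21.0, 11.0, 118.0, 13.0, 28.0, -114.0]
rows 16 lin [0.0019, 0.0279, -0.0021] dr [-0.0025, -0.0005, -0.0056]
```

```bash
for i in 1 2; do python3 -m crank '{"gripper":[0.4,0.4,0.4,0.4,0.4,0.4,0.4,0.4],"linear":[[0.0019,0.028,-0.0021],[0.0019,0.028,-0.0021],[0.0019,0.028,-0.0021],[0.0019,0.028,-0.0021],[0.0019,0.028,-0.0021],[0.0019,0.028,-0.0021],[0.0019,0.028,-0.0021],[0.0019,0.028,-0.0021]],"dr":[[-0.0025,0,-0.0056],[-0.0025,0,-0.0056],[-0.0025,0,-0.0056],[-0.0025,0,-0.0056],[-0.0025,0,-0.0056],[-0.0025,0,-0.0056],[-0.0025,0,-0.0056],[-0.0025,0,-0.0056]]}' 40 | tail -2; done
python3 -c "
from h import *
T=now();plan(T,target((.487,.388,.092),-1,25),8)"
```

```text
force: [0.7, -1.0, -5.4]
grip_width: 0.052
force: [0.7, -0.1, -5.8]
grip_width: 0.0516
t 16.80 g [0.4755 0.403  0.1974] F [ 0.67 -0.07 -5.78] w 0.0516 q [41.0, 25.0, 92.0, -23.0, 46.0, -33.0]
rows 8 lin [0.0042, -0.0019, 0.0125] dr [0.0001, 0.0005, -0.0016]
```

```bash
python3 -m crank '{"gripper":[0.4,0.4,0.4,0.4,0.4,0.4,0.4,0.4],"linear":[[0.004,-0.0042,0.013],[0.004,-0.0042,0.013],[0.004,-0.0042,0.013],[0.004,-0.0042,0.013],[0.004,-0.0042,0.013],[0.004,-0.0042,0.013],[0.004,-0.0042,0.013],[0,0,0]],"dr":[[0,0,-0.0016],[0,0,-0.0016],[0,0,-0.0016],[0,0,-0.0016],[0,0,-0.0016],[0,0,-0.0016],[0,0,-0.0016],[0,0,0]]}' 40 | tail -2
python3 -c "
from h import *
T=now();plan(T,target((.487,.388,.0865),-1,25),4)"
```

```text
force: [-0.8, -0.1, -5.3]
grip_width: 0.0519
t 17.47 g [0.4871 0.3851 0.0998] F [-0.79 -0.12 -5.35] w 0.0519 q [38.0, 31.0, 100.0, -30.0, 32.0, -28.0]
rows 4 lin [0.0012, 0.0014, 0.003] dr [0.0043, 0.0015, 0.0002]
```

```bash
python3 -m crank '{"gripper":[0.4,0.4,0.4,0.4,0.4,0.4,0.4,0.4],"linear":[[0.001,0.001,0.0027],[0.001,0.001,0.0027],[0.001,0.001,0.0027],[0.001,0.001,0.0027],[0,0,0],[0,0,0],[0,0,0],[0,0,0]],"dr":[[0.0043,0.0015,0],[0.0043,0.0015,0],[0.0043,0.0015,0],[0.0043,0.0015,0],[0,0,0],[0,0,0],[0,0,0],[0,0,0]]}' 40 | tail -2
python3 -c "
from h import *
T=now();plan(T,target((.487,.388,.0855),-1,25),4)"
```

```text
force: [-0.1, -0.1, -5.4]
grip_width: 0.0515
t 18.13 g [0.4884 0.3896 0.0906] F [-0.1  -0.07 -5.44] w 0.0515 q [39.0, 33.0, 99.0, -31.0, 32.0, -26.0]
rows 4 lin [0.0007, -0.0003, 0.001] dr [0.0008, 0.0009, -0.0003]
```

```bash
python3 -m crank '{"gripper":[0.4,0.4,0.4,0.4,0.4,0.4,0.4,0.4],"linear":[[0.0004,0,0.0009],[0.0004,0,0.0009],[0.0004,0,0.0009],[0.0004,0,0.0009],[0,0,0],[0,0,0],[0,0,0],[0,0,0]],"dr":[[0.0008,0.0008,0],[0.0008,0.0008,0],[0.0008,0.0008,0],[0,0,0],[0,0,0],[0,0,0],[0,0,0],[0,0,0]]}' 40 | tail -2
python3 -c "
from h import *
T=now();plan(T,target((.487,.388,.0855),-1,25),4)"
```

```text
force: [0.2, 0.0, -5.1]
grip_width: 0.0518
t 18.80 g [0.4883 0.3893 0.0868] F [ 0.18  0.   -5.07] w 0.0518 q [39.0, 33.0, 99.0, -31.0, 32.0, -26.0]
rows 4 lin [0.0004, -0.0003, 0.0001] dr [0.0004, 0.0005, -0.0004]
```

```bash
python3 -m crank '{"gripper":[0.4,0.4,0.4,0.4,0.4,0.4,0.4,0.4],"linear":[[0.0003,0,0.0006],[0.0003,0,0.0006],[0.0003,0,0.0006],[0,0,0],[0,0,0],[0,0,0],[0,0,0],[0,0,0]],"dr":[[0,0,0],[0,0,0],[0,0,0],[0,0,0],[0,0,0],[0,0,0],[0,0,0],[0,0,0]]}' 40 | tail -2
python3 -c "
from h import *
T=now()"
```

```text
force: [-2.6, -0.6, -1.2]
grip_width: 0.0519
t 19.47 g [0.4884 0.3895 0.0867] F [-2.62 -0.61 -1.24] w 0.0519 q [39.0, 33.0, 99.0, -31.0, 32.0, -25.0]
```

```bash
python3 -m crank '{"gripper":[0.4,0.4,0.8,0.8,0.8,0.8,0.8,0.8],"linear":[[0.0003,0,0.0006],[0,0,0],[0,0,0],[0,0,0],[0,0,0],[0,0,0],[0,0,0],[0,0,0]],"dr":[[0,0,0],[0,0,0],[0,0,0],[0,0,0],[0,0,0],[0,0,0],[0,0,0],[0,0,0]]}' 35 | tail -2
python3 -m crank '{"gripper":[0.8,0.8,0.8,0.8,0.8,0.8,0.8,0.8],"linear":[[0,0,-0.015],[0,0,-0.016],[0,0,-0.016],[0,0,-0.016],[0,0,-0.016],[0,0,-0.016],[0,0,-0.016],[0,0,-0.016]],"dr":[[0,0,0],[0,0,0],[0,0,0],[0,0,0],[0,0,0],[0,0,0],[0,0,0],[0,0,0]]}' 35 | tail -2
python3 -c "
from h import *
T=now();plan(T,target((.561,.020,.196),-1.2,25),12)
p,d=imaging.camera('top');cv2.imwrite('pics/t3.png',cv2.resize(p[140:350,100:440,::-1],None,fx=2,fy=2))"
```

```text
force: [0.5, -0.0, 0.3]
grip_width: 0.0731
force: [0.4, 0.6, 0.3]
grip_width: 0.0735
t 20.80 g [0.4344 0.3902 0.2044] F [0.35 0.6  0.25] w 0.0735 q [43.0, 21.0, 98.0, -24.0, 45.0, -31.0]
rows 12 lin [-0.0099, -0.0306, 0.0053] dr [0.0004, 0.0005, 0.0001]
```

View pics/t3.png

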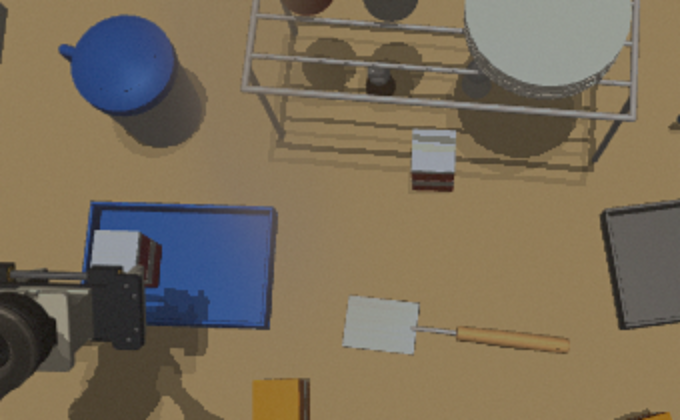

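Tin_3 stands upright in the left half of the blue tray (crop 125,258), and tin_2 (433,155) is untouched. Tin_2 is next.

```bash
python3 -m crank '{"gripper":[0.8,0.8,0.8,0.8,0.8,0.8,0.8,0.8],"linear":[[-0.0065,-0.0306,0],[-0.0065,-0.0306,0],[-0.0065,-0.0306,0],[-0.0065,-0.0306,0],[-0.0065,-0.0306,0],[-0.0065,-0.0306,0],[-0.0065,-0.0306,0],[-0.0065,-0.0306,0]],"dr":[[0,0,0],[0,0,0],[0,0,0],[0,0,0],[0,0,0],[0,0,0],[0,0,0],[0,0,0]]}' 35 | tail -2
python3 -c "
from h import *
T=now();plan(T,target((.561,.020,.196),-1.2,25),6)"
```

```text
force: [0.7, -0.1, -0.2]
grip_width: 0.0734
t 21.52 g [0.4793 0.143  0.2293] F [ 0.66 -0.06 -0.25] w 0.0734 q [10.0, 7.0, 113.0, -7.0, 35.0, -75.0]
rows 6 lin [-0.0106, -0.0199, 0.0109] dr [0.003, 0.0029, 0.0015]
```

```bash
python3 -m crank '{"gripper":[0.8,0.8,0.8,0.8,0.8,0.8,0.8,0.8],"linear":[[-0.0106,-0.0195,0.0109],[-0.0106,-0.0195,0.0109],[-0.0106,-0.0195,0.0109],[-0.0106,-0.0195,0.0109],[-0.0106,-0.0195,0.0109],[-0.0106,-0.01,0.0109],[0,0,0],[0,0,0]],"dr":[[0.003,0.003,0.0015],[0.003,0.003,0.0015],[0.003,0.003,0.0015],[0.003,0.003,0.0015],[0.003,0.003,0.0015],[0.003,0.003,0.0015],[0,0,0],[0,0,0]]}' 35 | tail -2
python3 -c "
from h import *
T=now();plan(T,target((.616,.019,.079),-1.2,25),8)"
```

```text
force: [-0.2, 0.4, -0.2]
grip_width: 0.0738
t 22.18 g [0.5656 0.0168 0.1947] F [-0.18  0.35 -0.16] w 0.0738 q [-7.0, 16.0, 107.0, 4.0, 32.0, -98.0]
rows 8 lin [0.0004, 0.0003, 0.0158] dr [-0.0009, 0.0005, -0.0012]
```

```bash
python3 -m crank '{"gripper":[0.8,0.8,0.8,0.8,0.8,0.8,0.8,0.8],"linear":[[0.0004,0.0003,0.016],[0.0004,0.0003,0.016],[0.0004,0.0003,0.016],[0.0004,0.0003,0.016],[0.0004,0.0003,0.016],[0.0004,0.0003,0.016],[0.0004,0.0003,0.012],[0,0,0]],"dr":[[-0.0009,0.0005,-0.0012],[-0.0009,0.0005,-0.0012],[-0.0009,0.0005,-0.0012],[-0.0009,0.0005,-0.0012],[-0.0009,0.0005,-0.0012],[-0.0009,0.0005,-0.0012],[0,0,0],[0,0,0]]}' 35 | tail -2
python3 -c "
from h import *
T=now();plan(T,target((.616,.019,.08),-1.2,25),3)"
```

```text
force: [-0.1, 0.2, 0.0]
grip_width: 0.0733
t 22.85 g [0.6068 0.0247 0.0944] F [-0.12  0.18  0.03] w 0.0733 q [-6.0, 28.0, 107.0, 6.0, 19.0, -100.0]
rows 3 lin [-0.001, -0.0018, 0.0056] dr [0.0003, 0.0014, 0.0011]
```

```bash
python3 -m crank '{"gripper":[0.8,0.8,0.8,0.8,0.8,0.4,0.4,0.4],"linear":[[-0.001,-0.0018,0.0056],[-0.001,-0.0018,0.0056],[-0.001,-0.0018,0.0056],[0,0,0],[0,0,0],[0,0,0],[0,0,0],[0,0,0]],"dr":[[0,0.0014,0.001],[0,0.0014,0.001],[0,0.0014,0.001],[0,0,0],[0,0,0],[0,0,0],[0,0,0],[0,0,0]]}' 40 | tail -2
python3 -c "
from h import *
T=now();plan(T,target((.616,.019,.08),-1.2,25),3)"
```

```text
force: [-0.1, -0.1, -0.0]
grip_width: 0.0577
t 23.52 g [0.6163 0.0205 0.0824] F [-0.15 -0.15 -0.  ] w 0.0577 q [-6.0, 30.0, 106.0, 7.0, 19.0, -102.0]
rows 3 lin [0.0003, -0.0004, 0.0007] dr [0.0006, 0.0011, 0.0008]
```

```bash
python3 -m crank '{"gripper":[0.4,0.4,0.4,0.4,0.4,0.4,0.4,0.4],"linear":[[0,0,0],[0,0,0],[0,0,0],[-0.0017,0,-0.0037],[-0.0017,0,-0.0037],[-0.0017,0,-0.0037],[0,0,0],[0,0,0]],"dr":[[0,0,0],[0,0,0],[0,0,0],[0,0,0],[0,0,0],[0,0,0],[0,0,0],[0,0,0]]}' 40 | tail -2
python3 -m crank '{"gripper":[0.4,0.4,0.4,0.4,0.4,0.4,0.4,0.4],"linear":[[0,0,0],[0,0,0],[0,0,0],[0,0,0],[0,0,0],[0,0,0],[0,0,0],[0,0,0]],"dr":[[0,0,0],[0,0,0],[0,0,0],[0,0,0],[0,0,0],[0,0,0],[0,0,0],[0,0,0]]}' 40 | tail -2
python3 -c "
from h import *
T=now()"
```

```text
force: [0.4, 0.3, -6.5]
grip_width: 0.0517
force: [-0.1, 0.6, -5.6]
grip_width: 0.0521
t 24.85 g [0.6115 0.0211 0.0914] F [-0.08  0.59 -5.62] w 0.0521 q [-6.0, 29.0, 106.0, 6.0, 21.0, -101.0]
```

Tin_2 weighs about 5.6 N, so it is full and goes in the right half of the blue tray.

```bash
python3 -m crank '{"gripper":[0.4,0.4,0.4,0.4,0.4,0.4,0.4,0.4],"linear":[[0.0097,0.0008,-0.0154],[0.0097,0.0008,-0.0154],[0.0097,0.0008,-0.0154],[0.0097,0.0008,-0.0154],[0.0097,0.0008,-0.0154],[0.0097,0.0008,-0.0154],[0.0097,0.0008,-0.0154],[0.0097,0.0008,-0.0154]],"dr":[[0,0,0],[0,0,0],[0,0,0],[0,0,0],[0,0,0],[0,0,0],[0,0,0],[0,0,0]]}' 40 | tail -2
python3 -c "
from h import *
T=now();plan(T,target((.478,.270,.19),-1,25),9)"
```

```text
force: [-0.3, 0.1, -5.1]
grip_width: 0.0524
t 25.52 g [0.4863 0.0294 0.1725] F [-0.27  0.12 -5.13] w 0.0524 q [-7.0, 10.0, 119.0, 6.0, 27.0, -101.0]
rows 9 lin [0.0007, 0.0267, -0.0023] dr [0.0001, -0.0012, -0.0002]
```

```bash
python3 -m crank '{"gripper":[0.4,0.4,0.4,0.4,0.4,0.4,0.4,0.4],"linear":[[0.0007,0.0267,-0.003],[0.0007,0.0267,-0.003],[0.0007,0.0267,-0.003],[0.0007,0.0267,-0.003],[0.0007,0.0267,-0.003],[0.0007,0.0267,-0.003],[0.0007,0.0267,-0.003],[0.0007,0.0267,-0.003]],"dr":[[0,-0.0012,0],[0,-0.0012,0],[0,-0.0012,0],[0,-0.0012,0],[0,-0.0012,0],[0,-0.0012,0],[0,-0.0012,0],[0,-0.0012,0]]}' 40 | tail -2
python3 -m crank '{"gripper":[0.4,0.4,0.4,0.4,0.4,0.4,0.4,0.4],"linear":[[0,0.015,0],[0,0.01,0],[0,0,0],[0,0,0],[0,0,0],[0,0,0],[0,0,0],[0,0,0]],"dr":[[0,0,0],[0,0,0],[0,0,0],[0,0,0],[0,0,0],[0,0,0],[0,0,0],[0,0,0]]}' 40 | tail -2
python3 -c "
from h import *
T=now();plan(T,target((.485,.28,.092),-1,25),8)"
```

```text
force: [0.3, -0.6, -5.0]
grip_width: 0.0521
force: [-0.8, 0.5, -5.6]
grip_width: 0.0521
t 26.85 g [0.4741 0.2773 0.1996] F [-0.77  0.53 -5.61] w 0.0521 q [29.0, 16.0, 106.0, -21.0, 37.0, -45.0]
rows 8 lin [0.0043, 0.0004, 0.0127] dr [0.0005, 0.0012, -0.0016]
```

```bash
python3 -m crank '{"gripper":[0.4,0.4,0.4,0.4,0.4,0.4,0.4,0.4],"linear":[[0.0043,0,0.0127],[0.0043,0,0.0127],[0.0043,0,0.0127],[0.0043,0,0.0127],[0.0043,0,0.0127],[0.0043,0,0.0127],[0.0043,0,0.0127],[0,0,0]],"dr":[[0.0005,0.0012,-0.0016],[0.0005,0.0012,-0.0016],[0.0005,0.0012,-0.0016],[0.0005,0.0012,-0.0016],[0.0005,0.0012,-0.0016],[0.0005,0.0012,-0.0016],[0.0005,0.0012,-0.0016],[0,0,0]]}' 40 | tail -2
python3 -c "
from h import *
T=now();plan(T,target((.485,.278,.089),-1,25),4)"
```

```text
force: [-1.4, -2.0, -6.6]
grip_width: 0.0517
t 27.52 g [0.4872 0.2735 0.1049] F [-1.4  -2.   -6.58] w 0.0517 q [28.0, 25.0, 111.0, -30.0, 24.0, -35.0]
rows 4 lin [0.002, 0.0011, 0.0033] dr [0.0001, 0.0016, -0.002]
```

```bash
python3 -m crank '{"gripper":[0.4,0.4,0.4,0.4,0.4,0.4,0.4,0.4],"linear":[[0.0018,0.0011,0.0033],[0.0018,0.0011,0.0033],[0.0018,0.0011,0.0033],[0.0018,0.0011,0.0033],[0,0,0],[0,0,0],[0,0,0],[0,0,0]],"dr":[[0,0.0016,-0.002],[0,0.0016,-0.002],[0,0.0016,-0.002],[0,0.0016,-0.002],[0,0,0],[0,0,0],[0,0,0],[0,0,0]]}' 40 | tail -2
python3 -c "
from h import *
T=now();plan(T,target((.485,.278,.087),-1,25),4)"
```

```text
force: [-0.0, -0.4, -6.1]
grip_width: 0.0518
t 28.18 g [0.4873 0.2787 0.0915] F [-0.04 -0.39 -6.06] w 0.0518 q [28.0, 27.0, 111.0, -32.0, 23.0, -33.0]
rows 4 lin [0.0008, -0.0001, 0.0008] dr [0.0006, 0.0011, -0.0003]
```

```bash
python3 -m crank '{"gripper":[0.4,0.4,0.4,0.4,0.4,0.4,0.4,0.4],"linear":[[0.0004,0,0.0009],[0.0004,0,0.0009],[0.0004,0,0.0009],[0.0002,0,0.0005],[0,0,0],[0,0,0],[0,0,0],[0,0,0]],"dr":[[0.0006,0.0011,0],[0.0006,0.0011,0],[0.0006,0.0011,0],[0.0006,0.0011,0],[0,0,0],[0,0,0],[0,0,0],[0,0,0]]}' 40 | tail -2
python3 -c "
from h import *
T=now();plan(T,target((.485,.278,.087),-1,25),4)"
```

```text
force: [0.0, -0.2, -5.6]
grip_width: 0.0516
t 28.85 g [0.487  0.2784 0.088 ] F [ 0.   -0.17 -5.58] w 0.0516 q [28.0, 27.0, 111.0, -32.0, 23.0, -33.0]
rows 4 lin [0.0005, -0.0001, 0.0] dr [0.0, 0.0001, -0.0004]
```

```bash
python3 -m crank '{"gripper":[0.4,0.4,0.4,0.4,0.4,0.4,0.4,0.4],"linear":[[0.0003,0,0.0006],[0.0003,0,0.0006],[0.0003,0,0.0006],[0,0,0],[0,0,0],[0,0,0],[0,0,0],[0,0,0]],"dr":[[0,0,0],[0,0,0],[0,0,0],[0,0,0],[0,0,0],[0,0,0],[0,0,0],[0,0,0]]}' 40 | tail -2
python3 -c "
from h import *
T=now()"
```

```text
force: [-2.6, -1.0, -3.0]
grip_width: 0.052
t 29.52 g [0.4873 0.2786 0.0878] F [-2.6  -1.   -2.97] w 0.052 q [28.0, 27.0, 111.0, -33.0, 23.0, -32.0]
```

Contact has begun. I'll lower a little more, release and back off.

```bash
python3 -m crank '{"gripper":[0.4,0.4,0.4,0.8,0.8,0.8,0.8,0.8],"linear":[[0.0003,0,0.0007],[0.0003,0,0.0006],[0,0,0],[0,0,0],[0,0,0],[0,0,0],[0,0,0],[0,0,0]],"dr":[[0,0,0],[0,0,0],[0,0,0],[0,0,0],[0,0,0],[0,0,0],[0,0,0],[0,0,0]]}' 35 | tail -2
python3 -m crank '{"gripper":[0.8,0.8,0.8,0.8,0.8,0.8,0.8,0.8],"linear":[[0,0,-0.012],[0,0,-0.015],[-0.003,0,-0.018],[-0.003,0,-0.018],[-0.003,0,-0.018],[-0.003,0,-0.018],[-0.003,0,-0.018],[0,0,-0.018]],"dr":[[0,0,0],[0,0,0],[0,0,0],[0,0,0],[0,0,0],[0,0,0],[0,0,0],[0,0,0]]}' 35 | tail -2
python3 -m crank '{"gripper":[0.8,0.8,0.8,0.8,0.8,0.8,0.8,0.8],"linear":[[0,-0.02,0],[0,-0.02,0],[0,-0.02,0],[0,-0.02,0],[0,-0.02,0],[0,-0.01,0],[0,0,0],[0,0,0]],"dr":[[0,0,0],[0,0,0],[0,0,0],[0,0,0],[0,0,0],[0,0,0],[0,0,0],[0,0,0]]}' 35 | tail -2
python3 - <<'E'
from h import *
now()
p,d=imaging.camera('top');P=cloud('top',d);cv2.imwrite('pics/t4.png',cv2.resize(p[80:400,100:540,::-1],None,fx=1.7,fy=1.7))
s,d2=imaging.camera('side');cv2.imwrite('pics/s4.png',s[:,:,::-1])
for nm,T in(('top',P),('side',cloud('side',d2))):
  for c in((.488,.389),(.487,.279),(.514,-.38)):
    m=(np.hypot(T[...,0]-c[0],T[...,1]-c[1])<.05)&(T[...,2]>.09)&(T[...,2]<.115)
    q=T[m]; r=cv2.minAreaRect((q[:,:2]*1000).astype(np.float32)); A=np.c_[q[:,:2],np.ones(len(q))]
    print(nm,len(q),r,q[:,2].mean().round(4),np.linalg.lstsq(A,q[:,2],rcond=None)[0][:2].round(3))
E
```

```text
force: [0.5, 0.4, -0.5]
grip_width: 0.0731
force: [0.1, 0.7, 0.4]
grip_width: 0.0733
force: [-0.1, 0.6, -0.2]
grip_width: 0.0734
t 31.52 g [0.4437 0.1683 0.2282] F [-0.13  0.57 -0.22] w 0.0734 q [16.0, 5.0, 116.0, -12.0, 35.0, -65.0]
top 549 ((485.9803466796875, 389.55303955078125), (54.27613830566406, 52.94920349121094), 89.81407928466797) 0.1013 [0.005 0.032]
top 254 ((496.3192443847656, 277.3290710449219), (53.17706298828125, 34.485755920410156), 88.89170837402344) 0.1016 [-0.015  0.01 ]
top 537 ((516.0658569335938, -379.3857421875), (54.63422775268555, 53.57653045654297), 88.9632797241211) 0.1012 [-0.002 -0.031]
side 206 ((477.55950927734375, 389.3299255371094), (61.04550552368164, 37.97692108154297), 85.90293884277344) 0.0993 [0.025 0.063]
side 344 ((486.5990295410156, 277.9751281738281), (59.55113220214844, 55.65884780883789), 89.35810852050781) 0.099 [0.024 0.057]
side 911 ((515.241455078125, -380.3623352050781), (55.19824981689453, 56.345970153808594), 87.6474380493164) 0.0995 [0.034 0.031]
```

View pics/t4.png

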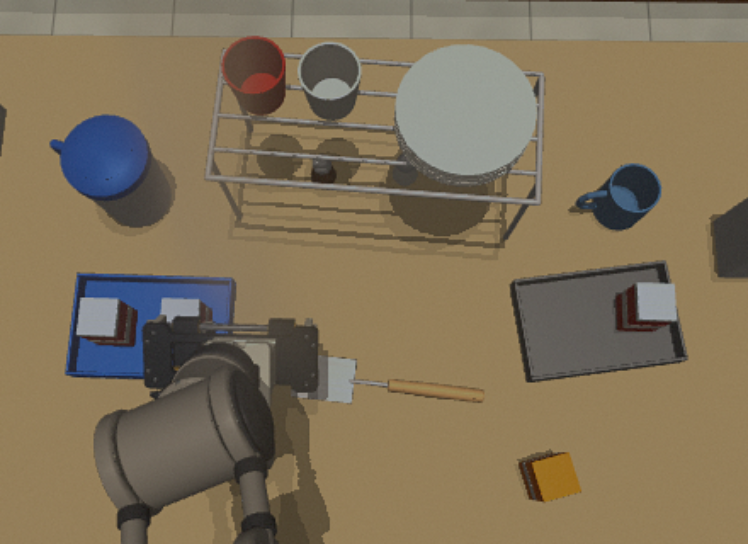

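View pics/s4.png

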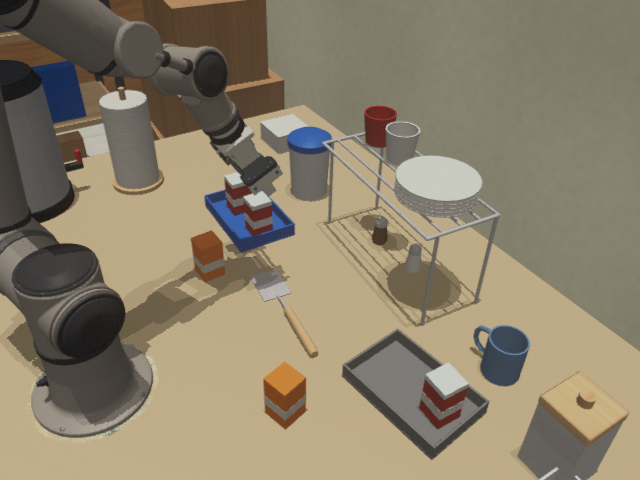

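All three tins stand upright: two in the blue tray (side view 238,193 and 258,212) and one in the grey tray (443,396). The other things are where they were, and the gripper is free.

```bash
python3 -c "
from plant import job; print(job.job_done())"
```

```text
the job is handed in; nothing more can be done
None
```

The three tins are sorted and handed in at about 31.6 s of the 72 s allowed. I lifted each one by itself and read its weight from the wrist force:

| Tin | Wrist force | Result | Placed in |
|---|---|---|---|
| Left of the shelf row | about 1.2 N (0.7–1.7 N) | empty | grey tray |
| Right of the row | about 5.5 N | full | blue tray |
| Middle of the row | about 5.6 N | full | blue tray |

- **Tins:** Each was lowered until the force showed contact before I let go. The final pictures from both cameras show all three upright. From above, the lids measure 101 to 102 mm high and nearly level, where about 100 mm is expected in a tray.
- **Small disagreement:** The side camera put the lids about 2 mm lower and tilted by up to 3 to 4°. I took that as depth error because the top camera showed at most 2°.
- **Everything else:** The spatula, shakers, mug, pitcher and shelf things looked unmoved in the pictures; I did not measure their positions again. The gripper was open and touching nothing.
- **Approach:** Joint 5 reached its limit at tilts of 28 to 35°, so I gripped and carried at 25°. No collision force was seen; one reading reached 7 N while the arm was settling after a move.

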